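Put the altar offerings in their places

TASK

Sort the things lying about on the altar: both fruits go into the stainless bowl, the two electric candles stand upright in the dark wooden tray, one in each compartment, and the brass bell stands upright in the middle of the round blue cushion. Set each thing down rather than dropping it, in any order, and leave the ceramic tiger and the amber bottle standing where they are.

Things in the scene. Friction and masses are not known exactly. Their poses are not given: they have to be found in the camera images.
- mandarin: Orange mandarin, loose, rigid: a flattened ball 54 mm wide and 46 mm high with a small flat underside and a dark green stem dot on top. Origin at its centre, 23 mm above its underside; z up at the start.
- lime: Green lime, loose, rigid: a flattened ball 48 mm wide and 44 mm high with a small flat underside. Origin at its centre, 22 mm above its underside; z up at the start.
- candle_ivory: Ivory electric pillar candle, loose: a cylinder 44 mm in diameter and 50 mm high with a small yellow flame that you see but cannot touch, up to 64 mm, on top. Origin at the centre of its underside, z up.
- candle_red: Red electric pillar candle, same size and shape as the ivory one: 44 mm in diameter, 50 mm high, flame to 64 mm. Origin at the centre of its underside, z up.
- bell: Small brass bell, loose: foot 48 mm in diameter, body narrowing to 20 mm at 35 mm height, above it a round upright handle 12 mm in diameter with a 16 mm wide knob from 68 to 74 mm (the top). Origin at the centre of its underside, z up.
- fruit_bowl: Round stainless steel bowl, fixed, open on top: 170 mm in diameter at the rim, 45 mm high, wall 3 mm, flat inner floor about 112 mm in diameter 5 mm above the ledge, sides flaring outward. Origin at the centre of its underside.
- candle_tray: Dark wooden tray, fixed, open on top: 150 mm long along its x, 80 mm wide along its y, 18 mm high, walls and middle divider 5 mm thick, floor 5 mm thick. The divider makes two equal compartments, each 67 mm (x) by 70 mm (y) inside, centred 36 mm either side of the origin along the tray's x axis. Origin at the centre of its underside.
- bell_cushion: Round blue cushion, fixed and firm: a disc 80 mm in diameter and 12 mm high. Origin at the centre of its underside, so its top lies 12 mm above the origin.
- tiger: Bystander, loose: orange ceramic tiger figurine with black stripes, about 110 mm long along its x (head at -x, tail at +x), 40 mm wide, 76 mm high. Origin on the ledge under its middle.
- amber_bottle: Bystander, loose: empty amber glass bottle, 52 mm in diameter, 130 mm high with a narrow neck. Origin at the centre of its underside.
Things that resemble listed ones, but are neither listed nor needed, are in the scene too. Leave any turquoise look-alike of the lime alone. Of the things that look like the candle_red, the larger one is meant.

How it is judged:
By the outcome, as a careful person would: the job done as asked, in the order asked, and still so for the second after the job is handed in, with the robot touching nothing.
It also fails if it takes over 120 s, if anything falls off the work surface, if the arm or the gripper's body presses on something with over 40 N, if the wrist force passes 120 N, or if a joint passes its speed limit or range.

ROBOT

A 7-joint arm with a two-finger parallel gripper is mounted at the origin on the work surface. World frame = base frame: x ahead of the robot, y to its left, z up, the work surface at z = 0. Lengths are in m, angles in degrees, forces in N, time in s.
With the tool pointing down it reaches from about 0.425 to 0.875 m from the base axis. Payload 4.7 kg.
Tool frame: the origin (TCP) lies midway between the tips of the shut fingers; the grasp point (between the pads) lies 19 mm behind it; z points along the fingers, y is the line along which they close (so a half turn about z gives the same grasp; the last joint's range is limited). The gripper opens to 87 mm and grips with 3 to 60 N. Pads are 19 mm wide; open, the fingers measure 117 mm over their backs; the gripper's body (75 mm by 190 mm) begins 51 mm behind the grasp point.
Start: joints at [-74.25, 18.392, -4.016, 83.108, 1.295, 78.541, -3.26], TCP at [0.168, 0.628, 0.223] pointing down, gripper open.
Joint ranges: [-163.93, 163.93], [-17.29, 119.83], [-79.2, 71.16], [3.27, 140.29], [-89.18, 269.18], [5.43, 117.66], [-154.24, 154.24]. Speed limits (degrees/s): [147.25, 147.25, 180, 180, 180, 180, 180].

INTERFACE

Orientations are given as [roll, pitch, yaw] about the fixed x, y, z axes, in that order (R = Rz(yaw) Ry(pitch) Rx(roll)).
In Python, from cell import env gives the robot as it stands. The module is installed in compiled form; this text tells all that it offers.
- The arm moves only by the tool step_arm, never from a script. Its argument "rows" is a list of rows, each an object with "angular": the turn, a rotation vector about the tool's x, y, z in units of pi rad (1.0 is pi rad), a list of three; "slide": the shift along the tool's x, y, z in units of 500 mm (1.0 is 500 mm), a list of three; "jaw": the opening, from 0 (shut) to 1 (fully open). A call has 1 to 10 rows; each row shifts and turns the commanded pose from where the row before left it, along the tool's axes as they then stand; what a row does not reach is not made up. A row lasts 1/8 s, in which the tool goes at most 62.5 mm and 10.7 degrees, less where a joint would pass 70% of its speed; a pose out of reach is approached as far as the arm can. A call with a number of a shift or a turn outside -1 to 1 is refused whole. A call with a gripper value outside its range is refused whole. The fingers move at their own pace and stop on an object; "newtons" is the grip in N (left out, the last holds). Time passes only in rows, so rows that do not move let the fingers close. It gives the time, the measured TCP pose, the force, the opening and the grip force at its end, in the units of the state.
- env.get_obs(): the state, without advancing time (a new reading comes with each control period).
- env.read_camera(name): name is "scene" or "top" or "wrist"; returns the picture (400x640x3 uint8, red, green, blue); there is no depth.
- env.camera_info(name): a dict with "fx", "fy", "cx", "cy" (pixels), "R" (3x3) and "t" (3): a world point X has camera coordinates R X + t. Camera axes: x right, y down, z forward; pixel columns grow to the right and rows downward; lengths in m; the calibration is good to about 2 mm. A picture is of the moment at which its call begins: read the wrist's pose just before it. camera_info takes no time and is no camera call; for the wrist camera it gives the pose at the moment of the call.
- env.sign_off(): hands the job in; it is judged then, once.
The state is a dict: "time_s": time; "qpos": joint angles; "joint_velocities": joint speeds; "effort": joint torques, N m; "tool_pos": TCP position; "tool_rot": TCP orientation; "force": force on the tool from outside, world axes, zero at the start; "wrist_torque": the same for the moment, N m; "grip_width": finger opening in m; "grasp_force": force on a finger pad.
Only numpy, scipy, OpenCV 4.12 (cv2) and the standard library are available. Lean on these libraries where they do the work, as an engineer would, in place of code of your own. Each camera call takes 0.05 s, during which the arm holds its last target. There are 200 camera calls.

## Working session

There is one attempt and no reset: what is moved stays moved. The work goes in short steps, Python scripts to look and compute and a tool call to move; the robot and the scene stay as the last step left them, time stands still between calls to the robot, and variables do not carry over. Pictures are saved under pics/ and viewed, at most 14 in all, crops included, and the job is handed in when it is done.

Besides the shell and the picture viewer there is one more tool, called as name([rows], argument=value, ...), one row to a line, values as JSON. step_arm: Moves the arm, as the interface text tells. Shifts and turns lie within -1 to 1; 1 stands for 500 mm of shift or pi rad of turn. Its arguments: {"type":"object","properties":{"rows":{"type":"array"},"newtons":{"type":"number"}},"required":["rows"]}

```bash
mkdir -p pics; python3 - <<'E'
from cell import env
import cv2
o=env.get_obs();print({k:o[k] for k in('time_s','tool_pos','tool_rot','grip_width')})
for n in('scene','top'):
    im=env.read_camera(n);cv2.imwrite(f'pics/{n}0.png',im[:,:,::-1]);i=env.camera_info(n);print(n,i)
E
```

```text
{'time_s': 0.0, 'tool_pos': array([0.16751165, 0.6274775 , 0.22147363]), 'tool_rot': array([-1.79891973e+02,  5.70210766e-03,  1.65056589e+02]), 'grip_width': 0.08704819740607626}
scene {'fx': 397.6765183633241, 'fy': 397.6765183633241, 'cx': 318.0458684087346, 'cy': 201.35913947301614, 'R': array([[ 0.42107741,  0.9068011 ,  0.02013887],
       [ 0.65631108, -0.28928553, -0.69682828],
       [-0.62605877,  0.30663601, -0.71695521]]), 't': array([-0.2001244 , -0.27055775,  1.4866244 ])}
top {'fx': 386.75330377543355, 'fy': 386.75330377543355, 'cx': 319.02257380961544, 'cy': 196.865286630687, 'R': array([[ 1.39511942e-04, -9.99658861e-01,  2.61178397e-02],
       [-9.85954607e-01, -4.49953617e-03, -1.66952888e-01],
       [ 1.67013452e-01, -2.57277125e-02, -9.85618888e-01]]), 't': array([-0.01369363,  0.49359476,  0.86512204])}
```

View pics/top0.png

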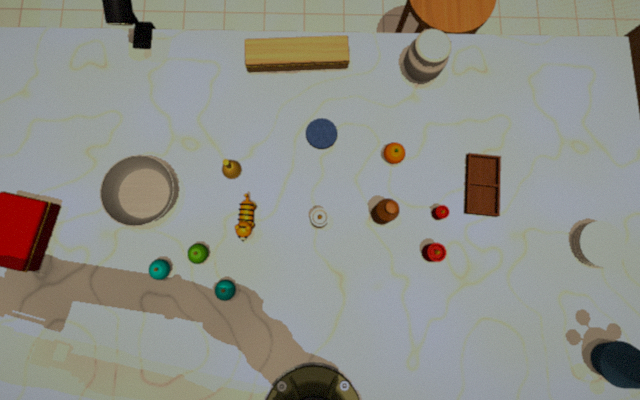

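View pics/scene0.png

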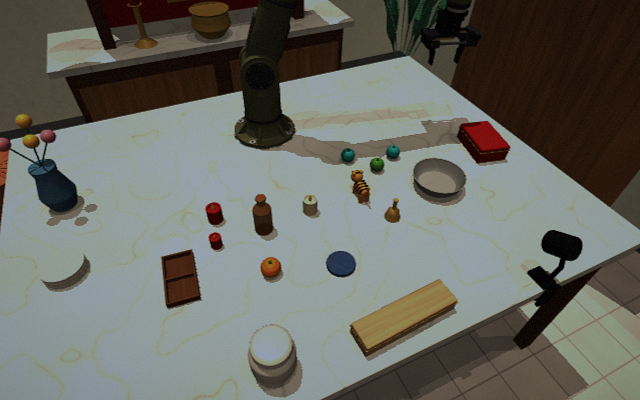

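Top view: lime candidates are the green one (198,253) and turquoise ones (160,269) and (225,290), so green it is. Red candle candidates are the large one (434,252) and the small one (440,212), so the large one. Other orange things are the mandarin (394,153) and the tiger (246,218). The rest: bowl (140,190), bell (231,169), ivory candle (318,216), bottle (385,210), cushion (321,133), tray (482,185).

```bash
cat > h.py <<'E'
import numpy as np,cv2
from cell import env
def proj(i,X):
    c=i['R']@np.asarray(X,float)+i['t'];return np.array([i['fx']*c[0]/c[2]+i['cx'],i['fy']*c[1]/c[2]+i['cy']])
def ray(i,p):
    d=i['R'].T@np.array([(p[0]-i['cx'])/i['fx'],(p[1]-i['cy'])/i['fy'],1]);return -i['R'].T@i['t'],d/np.linalg.norm(d)
def plane(i,p,z):
    o,d=ray(i,p);return o+d*(z-o[2])/d[2]
def tri(rs):
    A=sum(np.eye(3)-np.outer(d,d) for o,d in rs);b=sum((np.eye(3)-np.outer(d,d))@o for o,d in rs)
    X=np.linalg.solve(A,b);return X,[np.linalg.norm(np.cross(X-o,d)) for o,d in rs]
def blob(im,lo,hi,seed,r=45):
    """contour nearest the seed in an HSV range; hue may wrap (lo>hi)"""
    h=cv2.cvtColor(im,cv2.COLOR_RGB2HSV)
    if lo[0]>hi[0]: m=cv2.inRange(h,lo,(180,)+hi[1:])|cv2.inRange(h,(0,)+lo[1:],hi)
    else: m=cv2.inRange(h,lo,hi)
    cs,_=cv2.findContours(m,cv2.RETR_EXTERNAL,cv2.CHAIN_APPROX_NONE)
    cs=[c for c in cs if cv2.contourArea(c)>15 and abs(cv2.pointPolygonTest(c,tuple(map(float,seed)),True))<r]
    if not cs: return None
    c=min(cs,key=lambda c:-cv2.pointPolygonTest(c,tuple(map(float,seed)),True))
    M=cv2.moments(c);return np.array([M['m10']/M['m00'],M['m01']/M['m00']]),cv2.boundingRect(c),c
E
python3 - <<'E'
from h import *
T=cv2.imread('pics/top0.png')[:,:,::-1].copy();S=cv2.imread('pics/scene0.png')[:,:,::-1].copy()
it,is_=env.camera_info('top'),env.camera_info('scene')
hsv=lambda im,p:cv2.cvtColor(im,cv2.COLOR_RGB2HSV)[p[1],p[0]]
W={'mandarin':((394,153),(271,268),(5,150,80),(22,255,255)),'lime':((198,253),(377,164),(35,120,40),(70,255,255)),
'red':((434,252),(214,214),(172,130,50),(6,255,255)),'redsmall':((440,212),(215,241),(172,130,50),(6,255,255)),
'cushion':((321,133),(341,264),(100,90,40),(125,255,255)),'tray':((482,185),(181,278),(0,90,20),(18,255,130)),
'bell':((231,169),(392,212),(12,110,40),(28,255,255)),'bottle':((385,210),(263,215),(3,90,30),(18,255,200)),
'ivory':((318,216),(310,205),(15,25,60),(40,255,255)),'bowl':((140,190),(440,178),(0,10,40),(30,90,200))}
for n,(a,b,lo,hi) in W.items():
    x,y=blob(T,lo,hi,a,12),blob(S,lo,hi,b,12)
    print(n,hsv(T,a),hsv(S,b),x and (x[0].round(1),x[1]),y and (y[0].round(1),y[1]),end=' ')
    if x and y:
        X,e=tri([ray(it,x[0]),ray(is_,y[0])]);print(X.round(4),np.round(e[0],4))
    else:print()
crop=np.vstack([cv2.resize(T[130:300,150:340],(760,680))[::1],]);cv2.imwrite('pics/c1.png',cv2.resize(T[120:310,90:510],(800,362),interpolation=cv2.INTER_CUBIC)[:,:,::-1])
E
```

```text
mandarin [ 20 255 163] [ 13 214 143] (array([393.9, 152.8]), (384, 143, 21, 21)) (array([270. , 266.3]), (261, 257, 19, 19)) [ 0.6067 -0.1975  0.024 ] 0.0011
lime [ 44 219 136] [ 49 174  95] (array([197.6, 253.1]), (188, 244, 20, 19)) (array([376.5, 163. ]), (370, 158, 14, 11)) [0.363  0.2668 0.026 ] 0.0008
red [  5 245 126] [179 255  37] (array([435.8, 251.9]), (427, 243, 19, 19)) (array([212.6, 207.9]), (206, 203, 15, 11)) [ 0.3655 -0.2817  0.0458] 0.001
redsmall [  3 255 149] [  0 245  77] (array([441.4, 211.7]), (435, 206, 14, 13)) (array([214.4, 237. ]), (209, 233, 12, 9)) [ 0.4606 -0.304   0.0326] 0.0007
cushion [107 116  88] [109 134  78] None (array([340.5, 262.8]), (327, 251, 28, 24)) 
tray [ 13 255  61] [  8 194  21] None None 
bell [ 22 222 147] [ 17 176 123] (array([230.9, 168.5]), (223, 159, 18, 20)) (array([392.5, 212.9]), (385, 198, 15, 24)) [0.5674 0.2013 0.0134] 0.0
bottle [ 12 255  52] [ 12 174  69] (array([384.7, 211.1]), (371, 199, 28, 25)) (array([262. , 215.8]), (253, 194, 19, 42)) [ 0.4586 -0.165   0.054 ] 0.001
ivory [ 16 175 105] [ 20 114  67] (array([319.6, 216.7]), (317, 214, 6, 6)) (array([310.1, 206.1]), (303, 194, 17, 24)) [ 0.4494 -0.0145  0.0206] 0.0001
bowl [ 17  63 150] [ 19  48 132] None None
```

View pics/c1.png

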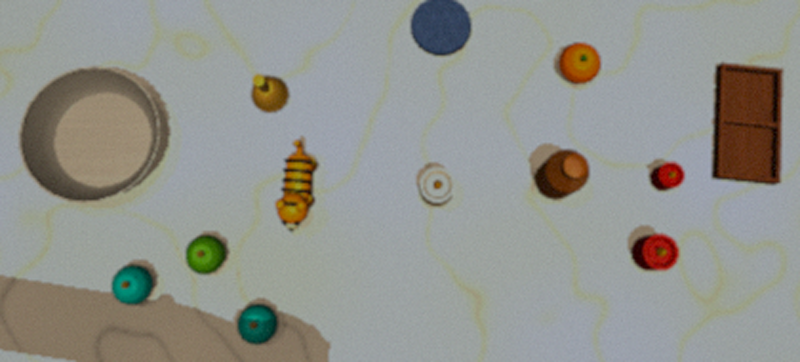

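Crop: the green lime at (205,254) and the large red candle at (655,251) are the right picks. Next I measure the places, the tall things and the clearances.

```bash
sed -i 's/and abs(cv2.pointPolygonTest(c,tuple(map(float,seed)),True))<r/and -cv2.pointPolygonTest(c,tuple(map(float,seed)),True)<r/' h.py; python3 - <<'E'
from h import *
T=cv2.imread('pics/top0.png')[:,:,::-1].copy();S=cv2.imread('pics/scene0.png')[:,:,::-1].copy()
it,is_=env.camera_info('top'),env.camera_info('scene')
W={'cushion':((321,133),(341,264),(100,90,40),(125,255,255),.012),'tray':((482,195),(181,278),(0,100,10),(22,255,130),.018),
'turq1':((160,269),(392,151),(80,120,40),(98,255,255),.022),'turq2':((225,290),(348,155),(80,120,40),(98,255,255),.022),
'tiger':((246,225),(360,190),(8,130,60),(28,255,255),.05)}
for n,(a,b,lo,hi,z) in W.items():
    x,y=blob(T,lo,hi,a,5),blob(S,lo,hi,b,5)
    print(n,x and (x[0].round(1),x[1],plane(it,x[0],z).round(4)),y and (y[0].round(1),y[1],plane(is_,y[0],z).round(4)))
    if x and y: print('   tri',tri([ray(it,x[0]),ray(is_,y[0])])[0].round(4))
    if n=='tray':
        for i,q in((it,x),(is_,y)):
            if q:
                b=cv2.boxPoints(cv2.minAreaRect(q[2]));ap=cv2.approxPolyDP(cv2.convexHull(q[2]),5,True)[:,0];print(b.tolist());print(np.array([plane(i,p,z)[:2] for p in ap]).round(3).tolist())
# bowl: rim/wall as darker/warmer than the table
for nm,im,i,s,box in(('top',T,it,(140,190),(90,140,190,240)),('scene',S,is_,(440,178),(405,150,475,205))):
    hs=cv2.cvtColor(im,cv2.COLOR_RGB2HSV);x0,y0,x1,y1=box
    print(nm,'table',hs[y0+3,x0+3],'row',[tuple(hs[s[1],x].tolist()) for x in range(x0,x1,6)])
E
```

```text
cushion (array([321.1, 133.3]), (307, 119, 30, 29), array([ 0.6595, -0.0184,  0.012 ])) (array([340.5, 262.8]), (327, 251, 28, 24), array([ 0.6638, -0.022 ,  0.012 ]))
   tri [ 0.6609 -0.0193  0.0068]
tray (array([482.3, 184.5]), (465, 154, 35, 62), array([ 0.53  , -0.4128,  0.018 ])) (array([179.7, 278.5]), (162, 250, 38, 58), array([ 0.5442, -0.4178,  0.018 ]))
   tri [ 0.5331 -0.4192  0.0035]
[[465.0, 154.0], [499.0, 154.0], [499.0, 215.0], [465.0, 215.0]]
[[0.607, -0.383], [0.6, -0.46], [0.455, -0.446], [0.462, -0.366]]
[[157.67567443847656, 255.0540771484375], [191.8918914794922, 249.35137939453125], [200.64866638183594, 301.89190673828125], [166.4324493408203, 307.5946044921875]]
[[0.466, -0.372], [0.622, -0.387], [0.613, -0.459], [0.458, -0.447]]
turq1 (array([159. , 269.1]), (149, 260, 21, 19), array([0.327, 0.355, 0.022])) (array([392.6, 150.5]), (387, 145, 13, 11), array([0.3238, 0.3544, 0.022 ]))
   tri [0.3267 0.353  0.0249]
turq2 (array([224.7, 289.6]), (215, 280, 20, 20), array([0.2807, 0.203 , 0.022 ])) (array([347.8, 154.2]), (342, 148, 12, 12), array([0.2795, 0.2026, 0.022 ]))
   tri [0.2806 0.2024 0.023 ]
tiger (array([245.4, 218.6]), (235, 194, 21, 43), array([0.441 , 0.1563, 0.05  ])) (array([363.8, 194.6]), (358, 187, 12, 16), array([0.4962, 0.1392, 0.05  ]))
   tri [ 0.4487  0.1686 -0.0057]
top table [ 51  16 159] row [(106, 17, 165), (85, 10, 160), (14, 71, 79), (18, 72, 89), (18, 58, 101), (19, 65, 150), (18, 67, 152), (17, 64, 155), (18, 67, 152), (18, 61, 151), (19, 63, 153), (16, 63, 155), (18, 65, 157), (16, 55, 153), (18, 67, 103), (51, 11, 161), (108, 18, 167)]
scene table [ 70  19 159] row [(98, 25, 165), (30, 34, 149), (21, 49, 84), (22, 44, 132), (18, 49, 134), (23, 49, 131), (20, 47, 135), (20, 49, 130), (23, 45, 91), (19, 47, 76), (18, 52, 89), (88, 21, 160)]
```

step_arm([
  {"angular":[0,0,0.0521],"slide":[0,0,0],"jaw":1},
  {"angular":[0,0,0.0521],"slide":[0,0,0],"jaw":1},
  {"angular":[0,0,0.0521],"slide":[0,0,0],"jaw":1},
  {"angular":[0,0,0.0521],"slide":[0,0,0],"jaw":1},
  {"angular":[0,0,0.0521],"slide":[0,0,0],"jaw":1},
  {"angular":[0,0,0.0521],"slide":[0,0,0],"jaw":1},
  {"angular":[0,0,0.0521],"slide":[0,0,0],"jaw":1},
  {"angular":[0,0,0.0521],"slide":[0,0,0],"jaw":1},
])

```text
time_s: 1.1
tool_pos: [0.1675, 0.6277, 0.2219]
tool_rot: [-180.0, 0.1, 89.7]
force: [0.1, 0.4, 0.1]
grip_width: 0.0871
grasp_force: 0.0
```

step_arm([
  {"angular":[0,0,0],"slide":[-0.08,0.043,0],"jaw":1},
  {"angular":[0,0,0],"slide":[-0.08,0.043,0],"jaw":1},
  {"angular":[0,0,0],"slide":[-0.08,0.043,0],"jaw":1},
  {"angular":[0,0,0],"slide":[-0.08,0.043,0],"jaw":1},
  {"angular":[0,0,0],"slide":[-0.08,0.043,0],"jaw":1},
  {"angular":[0,0,0],"slide":[-0.08,0.043,0],"jaw":1},
  {"angular":[0,0,0],"slide":[-0.08,0.043,0],"jaw":1},
  {"angular":[0,0,0],"slide":[-0.08,0.043,0],"jaw":1},
  {"angular":[0,0,0],"slide":[-0.08,0.043,0],"jaw":1},
])

```text
time_s: 2.22
tool_pos: [0.3617, 0.2666, 0.2223]
tool_rot: [-180.0, -0.0, 90.0]
force: [0.9, -0.1, 0.4]
grip_width: 0.0867
grasp_force: 0.0
```

```bash
cat >> h.py <<'E'
def go(x=None,y=None,z=None,yaw=90):
    """print shift left to a target in step_arm units (tool axes at the present yaw)"""
    o=env.get_obs();p=o['tool_pos'];d=np.array([a-b if a is not None else 0 for a,b in zip((x,y,z),p)])
    from scipy.spatial.transform import Rotation as Ro
    R=Ro.from_euler('xyz',o['tool_rot'],degrees=True).as_matrix();s=R.T@d/.5
    print('t %.1f'%o['time_s'],'pos',p.round(4),'rot',o['tool_rot'].round(1),'w %.4f'%o['grip_width'],'gf %.1f'%o['grasp_force'],'F',o['force'].round(1),'-> slide',s.round(4),'dyaw',round(yaw-o['tool_rot'][2],1))
E
python3 - <<'E'
from h import *
go(.363,.267,.012);i=env.camera_info('wrist');print('cam',(-i['R'].T@i['t']).round(3),i['R'].round(2).tolist(),i['fx'],env.get_obs()['qpos'].round(1))
print('lime at',proj(i,(.363,.267,.022)))
im=env.read_camera('wrist');cv2.imwrite('pics/w1.png',im[:,:,::-1])
b=blob(im,(35,120,40),(70,255,255),proj(i,(.363,.267,.022)));print(b and b[:2])
for n,box,seed in(('top',(90,140,190,240),(140,190)),('scene',(405,150,475,205),(440,178))):
    i=env.camera_info(n);h=cv2.cvtColor(env.read_camera(n),cv2.COLOR_RGB2HSV)
    m=cv2.inRange(h,(8,32,20),(30,255,255));k=np.zeros_like(m);x0,y0,x1,y1=box;k[y0:y1,x0:x1]=m[y0:y1,x0:x1]
    c=max(cv2.findContours(k,cv2.RETR_EXTERNAL,cv2.CHAIN_APPROX_NONE)[0],key=cv2.contourArea);hh=cv2.convexHull(c)
    e=cv2.fitEllipse(hh);P=np.array([plane(i,p,.045)[:2] for p in hh[:,0]]);print(n,cv2.boundingRect(c),e,plane(i,e[0],.045).round(4),cv2.minEnclosingCircle(P.astype(np.float32)))
E
```

```text
t 2.2 pos [0.3617 0.2666 0.2223] rot [-180.   -0.   90.] w 0.0867 gf 0.0 F [ 0.9 -0.1  0.4] -> slide [0.0009 0.0026 0.4206] dyaw -0.0
cam [0.362 0.338 0.383] [[1.0, 0.0, -0.0], [0.0, -0.96, 0.26], [-0.0, -0.26, -0.96]] 358.12967773366404 [-62.7  -7.4  21.2 110.7   2.8  76.3 -42.3]
lime at [320.48364261 174.48951579]
(array([319.38842105, 173.27122807]), (298, 152, 44, 44))
top (90, 155, 100, 85) ((143.950927734375, 210.3720245361328), (107.26710510253906, 121.48058319091797), 40.873756408691406) [0.4598 0.3894 0.045 ] ((0.4727001190185547, 0.3942830562591553), 0.13586407899856567)
scene (405, 158, 61, 47) ((433.3907775878906, 185.95590209960938), (55.2655029296875, 65.45530700683594), 70.79143524169922) [0.5454 0.3574 0.045 ] ((0.5331874489784241, 0.3606530725955963), 0.13353028893470764)
```

View pics/w1.png

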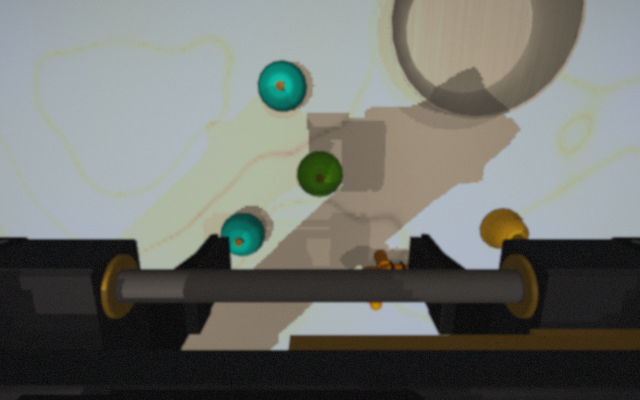

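Wrist view: green lime at (319,173), within 1 px of where it was predicted. Turquoise ones at (283,86) and (243,234), bell at (504,229), bowl at the upper right. I grasp the lime.

step_arm([
  {"angular":[0,0,0],"slide":[0,0.002,0.09],"jaw":1},
  {"angular":[0,0,0],"slide":[0,0,0.09],"jaw":1},
  {"angular":[0,0,0],"slide":[0,0,0.09],"jaw":1},
  {"angular":[0,0,0],"slide":[0,0,0.09],"jaw":1},
  {"angular":[0,0,0],"slide":[0,0,0.06],"jaw":1},
  {"angular":[0,0,0],"slide":[0,0,0],"jaw":1},
  {"angular":[0,0,0],"slide":[0,0,0],"jaw":0.3},
  {"angular":[0,0,0],"slide":[0,0,0],"jaw":0.3},
  {"angular":[0,0,0],"slide":[0,0,0],"jaw":0.3},
  {"angular":[0,0,0],"slide":[0,0,0],"jaw":0.3},
], newtons=15)

```text
time_s: 3.62
tool_pos: [0.3626, 0.2685, 0.0132]
tool_rot: [180.0, -0.1, 90.0]
force: [0.1, 0.2, 0.3]
grip_width: 0.0547
grasp_force: 0.0
```

```bash
python3 - <<'E'
from h import *
go(.53,.42,.2)
for n,box in(('top',(95,148,185,232)),('scene',(408,152,472,204))):
    i=env.camera_info(n);h=cv2.cvtColor(cv2.imread(f'pics/{n}0.png'),cv2.COLOR_BGR2HSV)
    m=cv2.inRange(h,(8,40,20),(30,255,255));k=np.zeros_like(m);x0,y0,x1,y1=box;k[y0:y1,x0:x1]=m[y0:y1,x0:x1]
    k=cv2.morphologyEx(k,cv2.MORPH_OPEN,np.ones((3,3)))
    c=max(cv2.findContours(k,cv2.RETR_EXTERNAL,cv2.CHAIN_APPROX_NONE)[0],key=cv2.contourArea);e=cv2.fitEllipse(cv2.convexHull(c))
    P=np.array([plane(i,p,.045)[:2] for p in c[:,0]]);print(n,cv2.boundingRect(c),np.round(e[0],1),np.round(e[1],1),plane(i,e[0],.045).round(4),cv2.minEnclosingCircle(P.astype(np.float32)))
    m=cv2.inRange(h,(8,40,140 if n=='top' else 115),(30,255,255));k=np.zeros_like(m);k[y0:y1,x0:x1]=m[y0:y1,x0:x1]
    k=cv2.morphologyEx(k,cv2.MORPH_OPEN,np.ones((5,5)))
    c=max(cv2.findContours(k,cv2.RETR_EXTERNAL,cv2.CHAIN_APPROX_NONE)[0],key=cv2.contourArea);e=cv2.fitEllipse(cv2.convexHull(c));print(' floor',cv2.boundingRect(c),plane(i,e[0],.005).round(4))
E
```

```text
t 3.6 pos [0.3626 0.2685 0.0132] rot [ 1.8e+02 -1.0e-01  9.0e+01] w 0.0547 gf 0.0 F [0.1 0.2 0.3] -> slide [ 0.3032  0.3351 -0.3731] dyaw -0.0
top (101, 155, 78, 74) [139.3 190.7] [72.  79.5] [0.5056 0.4036 0.045 ] ((0.5056552886962891, 0.4033508598804474), 0.09093194454908371)
 floor (119, 169, 50, 49) [0.5078 0.4106 0.005 ]
scene (413, 158, 53, 46) [439.1 181.3] [45.3 57.2] [0.5352 0.3867 0.045 ] ((0.5260317921638489, 0.38706883788108826), 0.10706980526447296)
 floor (419, 172, 36, 21) [0.5032 0.4144 0.005 ]
```

step_arm([
  {"angular":[0,0,0],"slide":[0,0,0],"jaw":0.3},
  {"angular":[0,0,0],"slide":[0,0,0],"jaw":0.3},
  {"angular":[0,0,0],"slide":[0,0,0],"jaw":0.3},
], newtons=15)

```text
time_s: 4.0
tool_pos: [0.3625, 0.2683, 0.0128]
tool_rot: [180.0, -0.0, 90.0]
force: [-1.8, 0.2, 3.7]
grip_width: 0.0471
grasp_force: 15.0
```

step_arm([
  {"angular":[0,0,0],"slide":[0,0,-0.06],"jaw":0.3},
  {"angular":[0,0,0],"slide":[0,0,-0.1],"jaw":0.3},
  {"angular":[0,0,0],"slide":[0,0,-0.1],"jaw":0.3},
  {"angular":[0,0,0],"slide":[0.0,0.08,-0.08],"jaw":0.3},
  {"angular":[0,0,0],"slide":[0.06,0.08,0],"jaw":0.3},
  {"angular":[0,0,0],"slide":[0.06,0.08,0],"jaw":0.3},
  {"angular":[0,0,0],"slide":[0.02,0.04,0],"jaw":0.3},
  {"angular":[0,0,0],"slide":[0,0,0],"jaw":0.3},
])

```text
time_s: 5.0
tool_pos: [0.503, 0.3382, 0.1813]
tool_rot: [-180.0, 0.1, 90.0]
force: [-0.5, 0.8, -0.5]
grip_width: 0.0467
grasp_force: 15.0
```

```bash
python3 - <<'E'
from h import *
go(.506,.434,.024);i=env.camera_info('wrist');im=env.read_camera('wrist');cv2.imwrite('pics/w2.png',im[:,:,::-1])
for z,r in((.045,.085),(.005,.056)):
  P=np.array([proj(i,(.506+r*np.cos(a),.405+r*np.sin(a),z)) for a in np.linspace(0,2*np.pi,60)]).astype(int)
  cv2.polylines(im,[P],True,(255,0,0),1)
cv2.imwrite('pics/w2a.png',im[:,:,::-1])
E
```

```text
t 5.0 pos [0.503  0.3382 0.1813] rot [-1.8e+02  1.0e-01  9.0e+01] w 0.0467 gf 15.0 F [-0.5  0.8 -0.5] -> slide [0.1923 0.0061 0.3141] dyaw -0.0
```

View pics/w2a.png

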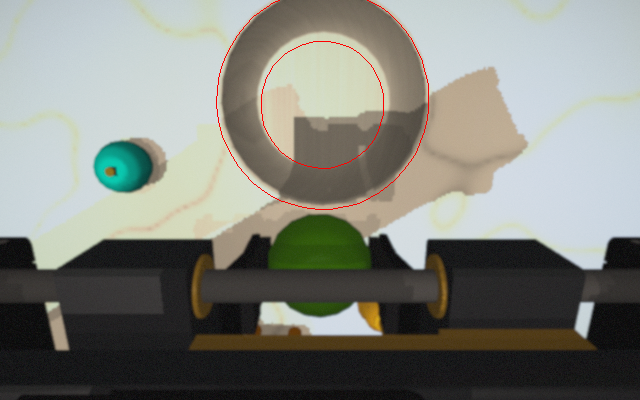

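Wrist view: the lime is held. The drawn rim (centre (322,98)) agrees, and the floor sits about 6 px farther up, so the bowl centre is about (0.506, 0.410). I place the lime on the far (+y) side.

step_arm([
  {"angular":[0,0,0],"slide":[0.1,0.006,0],"jaw":0.3},
  {"angular":[0,0,0],"slide":[0.1,0,0.02],"jaw":0.3},
  {"angular":[0,0,0],"slide":[0,0,0.1],"jaw":0.3},
  {"angular":[0,0,0],"slide":[0,0,0.08],"jaw":0.3},
  {"angular":[0,0,0],"slide":[0,0,0.05],"jaw":0.3},
  {"angular":[0,0,0],"slide":[0,0,0.04],"jaw":0.3},
  {"angular":[0,0,0],"slide":[0,0,0.02],"jaw":0.3},
  {"angular":[0,0,0],"slide":[0,0,0],"jaw":0.3},
  {"angular":[0,0,0],"slide":[0,0,0.006],"jaw":0.3},
  {"angular":[0,0,0],"slide":[0,0,0],"jaw":0.3},
])

```text
time_s: 6.3
tool_pos: [0.5056, 0.4386, 0.0253]
tool_rot: [180.0, -0.1, 90.0]
force: [-0.9, -0.0, 0.6]
grip_width: 0.0467
grasp_force: 15.0
```

step_arm([
  {"angular":[0,0,0],"slide":[0,0,0.006],"jaw":0.3},
  {"angular":[0,0,0],"slide":[0,0,0.003],"jaw":0.3},
  {"angular":[0,0,0],"slide":[0,0,0],"jaw":0.3},
])

```text
time_s: 6.68
tool_pos: [0.5051, 0.4382, 0.0199]
tool_rot: [-180.0, 0.0, 90.0]
force: [-0.0, -0.7, -0.9]
grip_width: 0.0473
grasp_force: 15.0
```

step_arm([
  {"angular":[0,0,0],"slide":[0,0,0.003],"jaw":0.3},
  {"angular":[0,0,0],"slide":[0,0,0],"jaw":0.3},
])

```text
time_s: 6.92
tool_pos: [0.5052, 0.4382, 0.0184]
tool_rot: [-180.0, 0.0, 90.0]
force: [0.5, 0.6, -0.6]
grip_width: 0.0469
grasp_force: 15.0
```

step_arm([
  {"angular":[0,0,0],"slide":[0,0,0],"jaw":0.62},
  {"angular":[0,0,0],"slide":[0,0,0],"jaw":0.7},
  {"angular":[0,0,0],"slide":[0,0,0],"jaw":0.7},
  {"angular":[0,0,0],"slide":[0,0,0],"jaw":0.7},
  {"angular":[0,0,0],"slide":[0,0,-0.04],"jaw":0.7},
  {"angular":[0,0,0],"slide":[0,0,-0.1],"jaw":0.7},
  {"angular":[0,0,0],"slide":[0,0,-0.1],"jaw":0.7},
  {"angular":[0,0,0],"slide":[-0.08,0.03,-0.04],"jaw":1},
  {"angular":[0,0,0],"slide":[-0.1,0.04,0],"jaw":1},
])

```text
time_s: 8.05
tool_pos: [0.5417, 0.3498, 0.1631]
tool_rot: [179.7, -0.3, 90.2]
force: [0.8, -0.0, -0.1]
grip_width: 0.0739
grasp_force: 0.0
```

step_arm([
  {"angular":[0,0,0],"slide":[-0.1,0.03,0],"jaw":1},
  {"angular":[0,0,0],"slide":[-0.1,0.03,0],"jaw":1},
  {"angular":[0,0,0],"slide":[-0.09,0,0],"jaw":1},
  {"angular":[0,0,0],"slide":[0,0,0],"jaw":1},
])

```text
time_s: 8.55
tool_pos: [0.5719, 0.1975, 0.1607]
tool_rot: [179.9, 0.0, 89.6]
force: [-0.2, -0.4, -0.0]
grip_width: 0.0869
grasp_force: 0.0
```

```bash
python3 - <<'E'
from h import *
go(.567,.2013,.04);i=env.camera_info('wrist');im=env.read_camera('wrist');cv2.imwrite('pics/w3.png',im[:,:,::-1])
print([proj(i,(.567,.2013,z)).round(0) for z in(0,.074)])
E
```

```text
t 8.6 pos [0.5719 0.1975 0.1607] rot [179.9   0.   89.6] w 0.0869 gf 0.0 F [-0.2 -0.4 -0. ] -> slide [ 0.0076 -0.0104  0.2413] dyaw 0.4
[array([313., 179.]), array([312., 201.])]
```

View pics/w3.png

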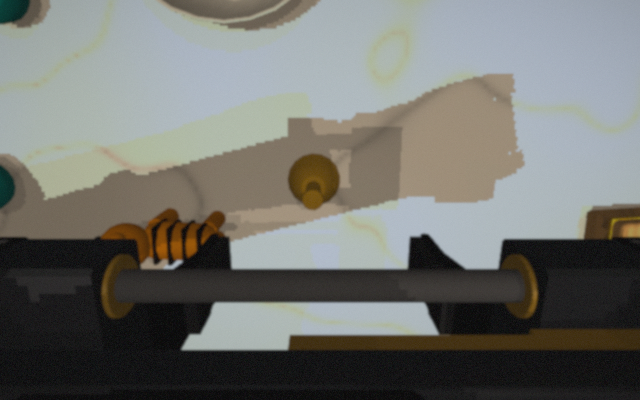

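Wrist view: bell body at (313,180), knob at (312,197), as predicted. The tiger (160,240) is clear of the fingers. I grasp the bell by its handle.

step_arm([
  {"angular":[0,0,-0.002],"slide":[0.01,-0.01,0.06],"jaw":1},
  {"angular":[0,0,0],"slide":[0,0,0.08],"jaw":1},
  {"angular":[0,0,0],"slide":[0,0,0.06],"jaw":0.8},
  {"angular":[0,0,0],"slide":[0,0,0.036],"jaw":0.6},
  {"angular":[0,0,0],"slide":[0,0,0],"jaw":0.4},
  {"angular":[0,0,0],"slide":[0,0,0],"jaw":0.3},
  {"angular":[0,0,0],"slide":[0,0,0],"jaw":0.2},
  {"angular":[0,0,0],"slide":[0,0,0],"jaw":0.05},
  {"angular":[0,0,0],"slide":[0,0,0],"jaw":0.05},
  {"angular":[0,0,0],"slide":[0,0,0],"jaw":0.05},
], newtons=20)

```text
time_s: 9.85
tool_pos: [0.5655, 0.2083, 0.0408]
tool_rot: [180.0, -0.0, 90.4]
force: [-0.1, 0.3, 0.5]
grip_width: 0.015
grasp_force: 0.3
```

step_arm([
  {"angular":[0,0,0],"slide":[0,0,0],"jaw":0.05},
  {"angular":[0,0,0],"slide":[0,0,0],"jaw":0.05},
  {"angular":[0,0,0],"slide":[0,0,0],"jaw":0.05},
])

```text
time_s: 10.22
tool_pos: [0.5657, 0.2083, 0.0407]
tool_rot: [180.0, -0.0, 90.4]
force: [1.3, 0.3, 0.8]
grip_width: 0.013
grasp_force: 19.8
```

step_arm([
  {"angular":[0,0,0],"slide":[0,0,-0.05],"jaw":0.05},
  {"angular":[0,0,0],"slide":[0,0,-0.1],"jaw":0.05},
  {"angular":[0,0,0],"slide":[-0.05,0.03,-0.1],"jaw":0.05},
  {"angular":[0,0,0],"slide":[-0.1,0.06,0],"jaw":0.05},
  {"angular":[0,0,0],"slide":[-0.1,0.06,0],"jaw":0.05},
  {"angular":[0,0,0],"slide":[-0.1,0.04,0],"jaw":0.05},
  {"angular":[0,0,0],"slide":[0,0,0],"jaw":0.05},
  {"angular":[0,0,0],"slide":[0,0,0],"jaw":0.05},
])

```text
time_s: 11.22
tool_pos: [0.661, 0.0344, 0.1648]
tool_rot: [-179.9, -0.0, 90.4]
force: [0.5, 1.7, -0.9]
grip_width: 0.0131
grasp_force: 19.8
```

```bash
python3 - <<'E'
from h import *
go(.6605,-.019,.055);i=env.camera_info('wrist');im=env.read_camera('wrist');cv2.imwrite('pics/w4.png',im[:,:,::-1])
p=env.get_obs()['tool_pos'];print('bell foot pred',proj(i,p-[0,0,.041]).round(0))
b=blob(im,(100,90,30),(125,255,255),proj(i,(.66,-.019,.012)));
if b:print(b[:2],plane(i,b[0],.012))
b=blob(im,(12,110,30),(28,255,255),proj(i,p-[0,0,.041]));print(b and b[:2])
E
```

```text
t 11.2 pos [0.661  0.0344 0.1648] rot [-179.9   -0.    90.4] w 0.0131 gf 19.8 F [ 0.5  1.7 -0.9] -> slide [-0.1069 -0.0014  0.2196] dyaw -0.4
bell foot pred [319. 225.]
(array([279.54593176, 240.3832021 ]), (276, 217, 10, 37)) [ 0.62398367 -0.01880286  0.012     ]
(array([320.74001668, 230.14299864]), (282, 199, 78, 71))
```

View pics/w4.png

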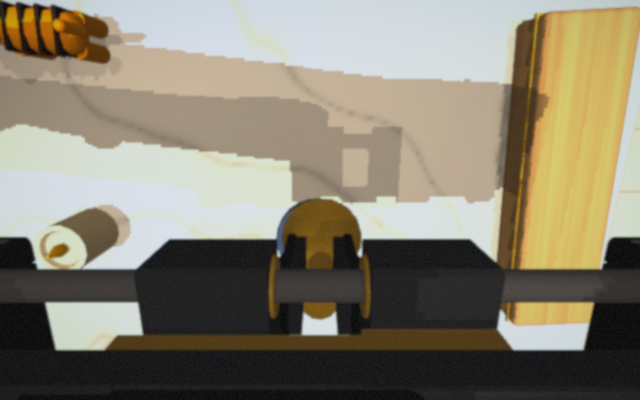

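Wrist view: bell held at (320,235), sitting about 6 mm to −y of the TCP. The cushion is mostly hidden behind it. I allow for that offset and lower it.

step_arm([
  {"angular":[0,0,0],"slide":[-0.06,0,0],"jaw":0.05},
  {"angular":[0,0,0],"slide":[-0.035,0,0.04],"jaw":0.05},
  {"angular":[0,0,0],"slide":[0,0,0.08],"jaw":0.05},
  {"angular":[0,0,0],"slide":[0,0,0.06],"jaw":0.05},
  {"angular":[0,0,0],"slide":[0,0,0.03],"jaw":0.05},
  {"angular":[0,0,0],"slide":[0,0,0.004],"jaw":0.05},
  {"angular":[0,0,0],"slide":[0,0,0],"jaw":0.05},
  {"angular":[0,0,0],"slide":[0,0,0],"jaw":0.05},
])

```text
time_s: 12.28
tool_pos: [0.6629, -0.0136, 0.06]
tool_rot: [179.9, -0.0, 90.4]
force: [-0.1, 0.5, -1.3]
grip_width: 0.0125
grasp_force: 19.8
```

step_arm([
  {"angular":[0,0,0],"slide":[0,-0.003,0.006],"jaw":0.05},
  {"angular":[0,0,0],"slide":[0,0,0.004],"jaw":0.05},
  {"angular":[0,0,0],"slide":[0,0,0],"jaw":0.05},
  {"angular":[0,0,0],"slide":[0,0,0],"jaw":0.05},
])

```text
time_s: 12.78
tool_pos: [0.6605, -0.0136, 0.0536]
tool_rot: [180.0, -0.0, 90.4]
force: [1.0, -0.3, -0.2]
grip_width: 0.013
grasp_force: 19.8
```

step_arm([
  {"angular":[0,0,0],"slide":[0,0,0.002],"jaw":0.05},
  {"angular":[0,0,0],"slide":[0,0,0],"jaw":0.05},
  {"angular":[0,0,0],"slide":[0,0,0],"jaw":0.2},
  {"angular":[0,0,0],"slide":[0,0,0],"jaw":0.4},
  {"angular":[0,0,0],"slide":[0,0,0],"jaw":0.4},
  {"angular":[0,0,0],"slide":[0,0,-0.04],"jaw":0.6},
  {"angular":[0,0,0],"slide":[0,0,-0.1],"jaw":1},
  {"angular":[0,0,0],"slide":[0,0,-0.1],"jaw":1},
])

```text
time_s: 13.78
tool_pos: [0.6604, -0.0138, 0.1753]
tool_rot: [180.0, 0.0, 90.4]
force: [0.5, 0.4, -0.6]
grip_width: 0.057
grasp_force: 0.0
```

step_arm([
  {"angular":[0,0,0],"slide":[-0.1,-0.03,0],"jaw":1},
  {"angular":[0,0,0],"slide":[-0.1,-0.03,0],"jaw":1},
  {"angular":[0,0,0],"slide":[-0.1,-0.03,0],"jaw":1},
  {"angular":[0,0,0],"slide":[-0.066,-0.017,0],"jaw":1},
  {"angular":[0,0,0],"slide":[0,0,0],"jaw":1},
  {"angular":[0,0,0],"slide":[0,0,0],"jaw":1},
])

```text
time_s: 14.52
tool_pos: [0.6089, -0.1958, 0.1735]
tool_rot: [179.9, -0.1, 90.4]
force: [-0.8, 0.2, -0.2]
grip_width: 0.0868
grasp_force: 0.0
```

```bash
python3 - <<'E'
from h import *
go(.607,-.1975,.013);i=env.camera_info('wrist');im=env.read_camera('wrist');cv2.imwrite('pics/w5.png',im[:,:,::-1])
q=proj(i,(.607,-.1975,.023));b=blob(im,(5,150,50),(22,255,255),q);print(q,b and b[:2],plane(i,b[0],.023))
T=env.read_camera('top');S=env.read_camera('scene')
cv2.imwrite('pics/c2.png',np.hstack([cv2.resize(T[100:280,95:345],(416,300)),cv2.resize(S[130:300,290:470],(318,300))])[:,:,::-1])
E
```

```text
t 14.5 pos [ 0.6089 -0.1958  0.1735] rot [ 1.799e+02 -1.000e-01  9.040e+01] w 0.0868 gf 0.0 F [-0.8  0.2 -0.2] -> slide [-0.0037 -0.0042  0.3209] dyaw -0.4
[316.79402257 187.80254685] (array([315.67354021, 186.90557224]), (287, 159, 58, 57)) [ 0.60599482 -0.19668536  0.023     ]
```

View pics/c2.png

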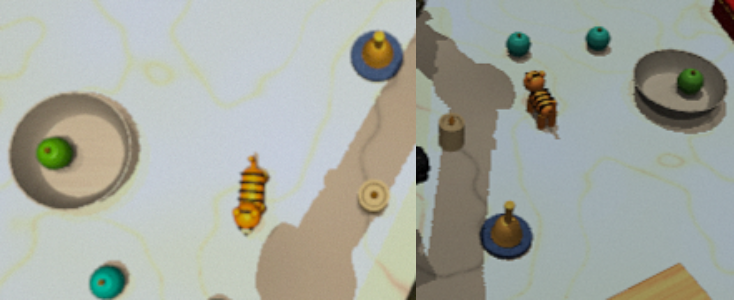

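The crop shows the lime in the bowl (55,153) and the bell upright on the cushion (376,55). The mandarin is measured at (0.606, −0.197), so I grasp it.

step_arm([
  {"angular":[0,0,0.002],"slide":[-0.002,-0.006,0.09],"jaw":1},
  {"angular":[0,0,0],"slide":[0,0,0.09],"jaw":1},
  {"angular":[0,0,0],"slide":[0,0,0.09],"jaw":1},
  {"angular":[0,0,0],"slide":[0,0,0.05],"jaw":1},
  {"angular":[0,0,0],"slide":[0,0,0],"jaw":0.8},
  {"angular":[0,0,0],"slide":[0,0,0],"jaw":0.3},
  {"angular":[0,0,0],"slide":[0,0,0],"jaw":0.3},
  {"angular":[0,0,0],"slide":[0,0,0],"jaw":0.3},
  {"angular":[0,0,0],"slide":[0,0,0],"jaw":0.3},
  {"angular":[0,0,0],"slide":[0,0,0],"jaw":0.3},
], newtons=15)

```text
time_s: 15.92
tool_pos: [0.606, -0.1981, 0.0137]
tool_rot: [179.9, -0.0, 90.0]
force: [-0.5, 0.8, 5.9]
grip_width: 0.0525
grasp_force: 15.0
```

step_arm([
  {"angular":[0,0,0],"slide":[0,0,0],"jaw":0.3},
  {"angular":[0,0,0],"slide":[0,0,0],"jaw":0.3},
])

```text
time_s: 16.18
tool_pos: [0.606, -0.1981, 0.0137]
tool_rot: [179.9, -0.0, 90.0]
force: [-0.9, 0.6, 6.6]
grip_width: 0.0529
grasp_force: 15.0
```

step_arm([
  {"angular":[0,0,0],"slide":[0,0,-0.06],"jaw":0.3},
  {"angular":[0,0,0],"slide":[0,0,-0.1],"jaw":0.3},
  {"angular":[0,0,0],"slide":[0,0,-0.1],"jaw":0.3},
  {"angular":[0,0,0],"slide":[0.09,-0.016,-0.07],"jaw":0.3},
  {"angular":[0,0,0],"slide":[0.1,-0.016,0],"jaw":0.3},
  {"angular":[0,0,0],"slide":[0.1,-0.016,0],"jaw":0.3},
  {"angular":[0,0,0],"slide":[0.1,-0.016,0],"jaw":0.3},
  {"angular":[0,0,0],"slide":[0.1,-0.016,0],"jaw":0.3},
  {"angular":[0,0,0],"slide":[0.1,-0.016,0],"jaw":0.3},
  {"angular":[0,0,0],"slide":[0.1,-0.016,0],"jaw":0.3},
])

```text
time_s: 17.42
tool_pos: [0.5482, 0.1484, 0.1772]
tool_rot: [-180.0, 0.0, 90.0]
force: [1.4, 0.7, -0.9]
grip_width: 0.0528
grasp_force: 15.0
```

step_arm([
  {"angular":[0,0,0],"slide":[0.1,-0.016,0],"jaw":0.3},
  {"angular":[0,0,0],"slide":[0.1,-0.016,0],"jaw":0.3},
  {"angular":[0,0,0],"slide":[0.1,-0.016,0],"jaw":0.3},
  {"angular":[0,0,0],"slide":[0.1,-0.016,0],"jaw":0.3},
  {"angular":[0,0,0],"slide":[0.1,-0.016,0],"jaw":0.3},
  {"angular":[0,0,0],"slide":[0,0,0],"jaw":0.3},
  {"angular":[0,0,0],"slide":[0,0,0],"jaw":0.3},
])

```text
time_s: 18.3
tool_pos: [0.5089, 0.396, 0.1769]
tool_rot: [-180.0, 0.1, 90.0]
force: [-0.0, -0.7, -1.1]
grip_width: 0.053
grasp_force: 15.0
```

```bash
python3 - <<'E'
from h import *
go(.506,.381,.03);i=env.camera_info('wrist');im=env.read_camera('wrist')
q=proj(i,(.506,.438,.027));b=blob(im,(35,120,30),(70,255,255),q);print(q,b and (b[:2],plane(i,b[0],.027)))
E
```

```text
t 18.3 pos [0.5089 0.396  0.1769] rot [-1.8e+02  1.0e-01  9.0e+01] w 0.0530 gf 15.0 F [-0.  -0.7 -1.1] -> slide [-0.0294 -0.0057  0.2938] dyaw -0.0
[315.89325119 137.92346676] ((array([315.08682565, 138.0442232 ]), (289, 112, 53, 54)), array([0.50530693, 0.43789704, 0.027     ]))
```

Lime confirmed at (0.505, 0.438). I lower the mandarin beside it.

step_arm([
  {"angular":[0,0,0],"slide":[-0.03,-0.006,0],"jaw":0.3},
  {"angular":[0,0,0],"slide":[0,0,0.1],"jaw":0.3},
  {"angular":[0,0,0],"slide":[0,0,0.08],"jaw":0.3},
  {"angular":[0,0,0],"slide":[0,0,0.06],"jaw":0.3},
  {"angular":[0,0,0],"slide":[0,0,0.04],"jaw":0.3},
  {"angular":[0,0,0],"slide":[0,0,0.02],"jaw":0.3},
  {"angular":[0,0,0],"slide":[0,0,0.006],"jaw":0.3},
  {"angular":[0,0,0],"slide":[0,0,0],"jaw":0.3},
  {"angular":[0,0,0],"slide":[0,0,0],"jaw":0.3},
])

```text
time_s: 19.48
tool_pos: [0.5065, 0.3825, 0.0257]
tool_rot: [179.9, -0.1, 90.0]
force: [-0.2, -0.6, -0.5]
grip_width: 0.0525
grasp_force: 15.0
```

step_arm([
  {"angular":[0,0,0],"slide":[0,0,0.006],"jaw":0.3},
  {"angular":[0,0,0],"slide":[0,0,0.005],"jaw":0.3},
  {"angular":[0,0,0],"slide":[0,0,0.003],"jaw":0.3},
  {"angular":[0,0,0],"slide":[0,0,0],"jaw":0.3},
  {"angular":[0,0,0],"slide":[0,0,0],"jaw":0.3},
])

```text
time_s: 20.1
tool_pos: [0.5059, 0.3821, 0.0186]
tool_rot: [-180.0, -0.0, 90.0]
force: [-3.3, -1.8, 6.6]
grip_width: 0.053
grasp_force: 15.0
```

step_arm([
  {"angular":[0,0,0],"slide":[0,0,0],"jaw":0.68},
  {"angular":[0,0,0],"slide":[0,0,0],"jaw":0.72},
  {"angular":[0,0,0],"slide":[0,0,0],"jaw":0.72},
  {"angular":[0,0,0],"slide":[0,0,-0.03],"jaw":0.72},
  {"angular":[0,0,0],"slide":[0,0,-0.1],"jaw":0.72},
  {"angular":[0,0,0],"slide":[0,0,-0.1],"jaw":0.72},
  {"angular":[0,0,0],"slide":[0,0,-0.1],"jaw":1},
  {"angular":[0,0,0],"slide":[-0.1,-0.014,0],"jaw":1},
  {"angular":[0,0,0],"slide":[-0.1,-0.014,0],"jaw":1},
  {"angular":[0,0,0],"slide":[-0.1,-0.014,0],"jaw":1},
])

```text
time_s: 21.35
tool_pos: [0.485, 0.2304, 0.1838]
tool_rot: [179.9, -0.1, 90.0]
force: [1.4, -0.3, -0.7]
grip_width: 0.0858
grasp_force: 0.0
```

step_arm([
  {"angular":[0,0,0],"slide":[-0.1,-0.014,0],"jaw":1},
  {"angular":[0,0,0],"slide":[-0.1,-0.014,0],"jaw":1},
  {"angular":[0,0,0],"slide":[-0.1,-0.014,0],"jaw":1},
  {"angular":[0,0,0],"slide":[-0.1,-0.014,0],"jaw":1},
  {"angular":[0,0,0],"slide":[-0.09,-0.014,0],"jaw":1},
  {"angular":[0,0,0],"slide":[0,0,0],"jaw":1},
  {"angular":[0,0,0],"slide":[0,0,0],"jaw":1},
])

```text
time_s: 22.22
tool_pos: [0.4504, -0.0124, 0.1833]
tool_rot: [179.9, -0.1, 90.0]
force: [0.0, -0.4, -0.4]
grip_width: 0.0872
grasp_force: 0.0
```

```bash
python3 - <<'E'
from h import *
go(.449,-.0145,.025);i=env.camera_info('wrist');im=env.read_camera('wrist');cv2.imwrite('pics/w6.png',im[:,:,::-1])
print([proj(i,(.449,-.0145,z)).round(0) for z in(0,.05)])
T=env.read_camera('top');S=env.read_camera('scene')
cv2.imwrite('pics/c3.png',np.vstack([np.hstack([cv2.resize(T[140:240,90:190],(320,320)),cv2.resize(S[140:210,400:480],(320,320))]),im[120:400,:]])[:600,:,::-1])
E
```

```text
t 22.2 pos [ 0.4504 -0.0124  0.1833] rot [ 1.799e+02 -1.000e-01  9.000e+01] w 0.0872 gf 0.0 F [ 0.  -0.4 -0.4] -> slide [-0.0047 -0.0031  0.3165] dyaw -0.0
[array([318., 181.]), array([317., 193.])]
```

View pics/c3.png

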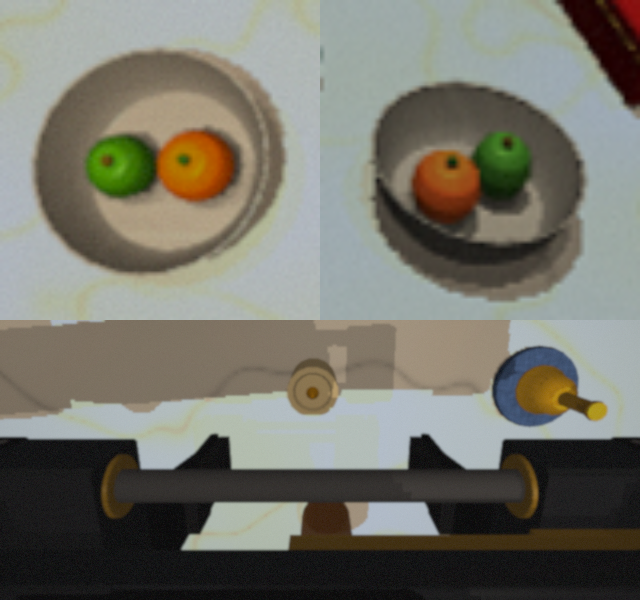

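The crop shows both fruits in the bowl. In the wrist view the ivory candle top is at (313,190), so its centre is about (0.446, −0.012). The bell stands on the cushion. I grasp the ivory candle high on its side.

step_arm([
  {"angular":[0,0,0],"slide":[0,-0.01,0.09],"jaw":1},
  {"angular":[0,0,0],"slide":[0,0,0.09],"jaw":1},
  {"angular":[0,0,0],"slide":[0,0,0.09],"jaw":1},
  {"angular":[0,0,0],"slide":[0,0,0.05],"jaw":1},
  {"angular":[0,0,0],"slide":[0,0,0],"jaw":0.7},
  {"angular":[0,0,0],"slide":[0,0,0],"jaw":0.5},
  {"angular":[0,0,0],"slide":[0,0,0],"jaw":0.3},
  {"angular":[0,0,0],"slide":[0,0,0],"jaw":0.3},
  {"angular":[0,0,0],"slide":[0,0,0],"jaw":0.3},
  {"angular":[0,0,0],"slide":[0,0,0],"jaw":0.3},
], newtons=15)

```text
time_s: 23.62
tool_pos: [0.4454, -0.0129, 0.023]
tool_rot: [180.0, -0.0, 90.0]
force: [-1.8, 0.6, 4.3]
grip_width: 0.0433
grasp_force: 15.0
```

step_arm([
  {"angular":[0,0,0],"slide":[0,0,0],"jaw":0.3},
  {"angular":[0,0,0],"slide":[0,0,0],"jaw":0.3},
  {"angular":[0,0,0],"slide":[0,0,0],"jaw":0.3},
])

```text
time_s: 24.0
tool_pos: [0.4454, -0.0129, 0.023]
tool_rot: [180.0, -0.0, 90.0]
force: [-1.7, 0.7, 5.9]
grip_width: 0.0435
grasp_force: 15.0
```

step_arm([
  {"angular":[0,0,0],"slide":[0,0,-0.06],"jaw":0.3},
  {"angular":[0,0,0],"slide":[0,0,-0.1],"jaw":0.3},
  {"angular":[0,0,0],"slide":[0,0,-0.1],"jaw":0.3},
  {"angular":[0,0,0],"slide":[0,0,-0.1],"jaw":0.3},
  {"angular":[0,0,0],"slide":[-0.1,0.06,-0.05],"jaw":0.3},
  {"angular":[0,0,0],"slide":[-0.1,0.06,0],"jaw":0.3},
  {"angular":[0,0,0],"slide":[-0.1,0.05,0],"jaw":0.3},
  {"angular":[0,0,0],"slide":[-0.1,0,0],"jaw":0.3},
  {"angular":[0,0,0],"slide":[-0.1,0,0],"jaw":0.3},
  {"angular":[0,0,0],"slide":[-0.1,0,0],"jaw":0.3},
])

```text
time_s: 25.25
tool_pos: [0.5298, -0.3135, 0.2265]
tool_rot: [-180.0, -0.0, 90.1]
force: [0.5, 0.7, -0.4]
grip_width: 0.0433
grasp_force: 15.0
```

step_arm([
  {"angular":[0,0,0],"slide":[-0.1,0,0],"jaw":0.3},
  {"angular":[0,0,0],"slide":[-0.1,0,0],"jaw":0.3},
  {"angular":[0,0,0],"slide":[-0.1,0,0],"jaw":0.3},
  {"angular":[0,0,0],"slide":[-0.04,0,0],"jaw":0.3},
  {"angular":[0,0,0],"slide":[0,0,0],"jaw":0.3},
  {"angular":[0,0,0],"slide":[0,0,0],"jaw":0.3},
])

```text
time_s: 26.0
tool_pos: [0.5305, -0.481, 0.2266]
tool_rot: [-180.0, -0.1, 90.1]
force: [-1.2, -0.6, -0.2]
grip_width: 0.0434
grasp_force: 15.0
```

```bash
python3 - <<'E'
from h import *
go(.567,-.418,.035);i=env.camera_info('wrist');im=env.read_camera('wrist')
q=proj(i,(.56,-.414,.018));b=blob(im,(0,100,10),(22,255,140),q,5);print(q,b and b[:2])
if b:
    ap=cv2.approxPolyDP(cv2.convexHull(b[2]),8,True)[:,0]
    for p in ap: print(p,plane(i,p,.018).round(4)); cv2.circle(im,tuple(map(int,p)),4,(0,255,0),1)
cv2.imwrite('pics/w7.png',im[:,:,::-1])
E
```

```text
t 26.0 pos [ 0.5305 -0.481   0.2266] rot [-1.80e+02 -1.00e-01  9.01e+01] w 0.0434 gf 15.0 F [-1.2 -0.6 -0.2] -> slide [0.1252 0.0733 0.3833] dyaw -0.1
[348.89369232 107.74211353] (array([319.23708324, 110.29143833]), (245, 63, 154, 94))
[248  64] [ 0.4612 -0.3731  0.018 ]
[398  78] [ 0.6074 -0.3857  0.018 ]
[386 156] [ 0.5995 -0.4623  0.018 ]
[246 142] [ 0.4553 -0.4482  0.018 ]
```

View pics/w7.png

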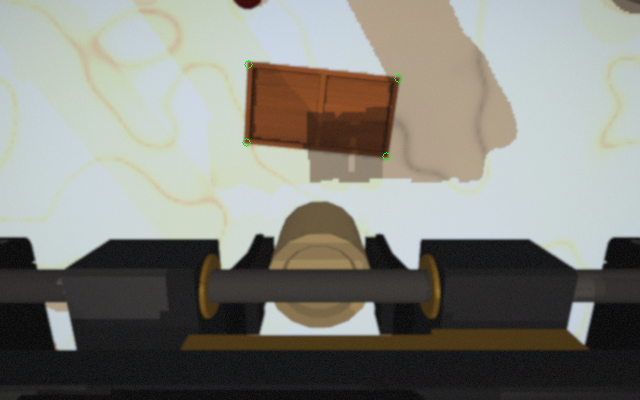

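Wrist view: ivory candle held at (320,260), tray corners at (248,64), (398,78), (386,156), (246,142). Size 147×77 mm fits, centre (0.531, −0.416), yaw −5°. I place the ivory candle in the +x compartment at (0.567, −0.419).

step_arm([
  {"angular":[0,0,0],"slide":[0.074,0.043,0],"jaw":0.3},
  {"angular":[0,0,0],"slide":[0.05,0.03,0.05],"jaw":0.3},
  {"angular":[0,0,0],"slide":[0,0,0.1],"jaw":0.3},
  {"angular":[0,0,0],"slide":[0,0,0.1],"jaw":0.3},
  {"angular":[0,0,0],"slide":[0,0,0.07],"jaw":0.3},
  {"angular":[0,0,0],"slide":[0,0,0.05],"jaw":0.3},
  {"angular":[0,0,0],"slide":[0,0,0.014],"jaw":0.3},
  {"angular":[0,0,0],"slide":[0,0,0],"jaw":0.3},
  {"angular":[0,0,0],"slide":[0,0,0],"jaw":0.3},
])

```text
time_s: 27.18
tool_pos: [0.5672, -0.4211, 0.037]
tool_rot: [179.9, 0.1, 90.0]
force: [-0.6, 0.1, -0.2]
grip_width: 0.0442
grasp_force: 15.0
```

step_arm([
  {"angular":[0,0,0],"slide":[0.003,0,0.008],"jaw":0.3},
  {"angular":[0,0,0],"slide":[0,0,0.006],"jaw":0.3},
  {"angular":[0,0,0],"slide":[0,0,0.003],"jaw":0.3},
  {"angular":[0,0,0],"slide":[0,0,0],"jaw":0.3},
  {"angular":[0,0,0],"slide":[0,0,0],"jaw":0.3},
])

```text
time_s: 27.8
tool_pos: [0.5666, -0.4187, 0.0281]
tool_rot: [180.0, -0.0, 90.0]
force: [-1.6, 1.7, 6.6]
grip_width: 0.0435
grasp_force: 15.0
```

step_arm([
  {"angular":[0,0,0],"slide":[0,0,0],"jaw":0.6},
  {"angular":[0,0,0],"slide":[0,0,0],"jaw":0.62},
  {"angular":[0,0,0],"slide":[0,0,0],"jaw":0.62},
  {"angular":[0,0,0],"slide":[0,0,-0.04],"jaw":0.62},
  {"angular":[0,0,0],"slide":[0,0,-0.1],"jaw":0.62},
  {"angular":[0,0,0],"slide":[0,0,-0.1],"jaw":1},
  {"angular":[0,0,0],"slide":[0,0,-0.08],"jaw":1},
  {"angular":[0,0,0],"slide":[0.055,-0.08,0],"jaw":1},
  {"angular":[0,0,0],"slide":[0.055,-0.08,0],"jaw":1},
  {"angular":[0,0,0],"slide":[0.055,-0.08,0],"jaw":1},
])

```text
time_s: 29.05
tool_pos: [0.4452, -0.3364, 0.1877]
tool_rot: [179.9, 0.0, 90.0]
force: [-0.4, -0.1, 2.6]
grip_width: 0.0858
grasp_force: 0.0
```

step_arm([
  {"angular":[0,0,0],"slide":[0.055,-0.08,0],"jaw":1},
  {"angular":[0,0,0],"slide":[0.053,-0.081,0],"jaw":1},
  {"angular":[0,0,0],"slide":[0,0,0],"jaw":1},
  {"angular":[0,0,0],"slide":[0,0,0],"jaw":1},
])

```text
time_s: 29.55
tool_pos: [0.3708, -0.285, 0.1881]
tool_rot: [179.9, -0.2, 90.0]
force: [0.0, 0.8, 0.1]
grip_width: 0.0869
grasp_force: 0.0
```

```bash
python3 - <<'E'
from h import *
go(.3655,-.282,.023);i=env.camera_info('wrist');im=env.read_camera('wrist')
for z in(0,.05):cv2.circle(im,tuple(map(int,proj(i,(.3655,-.282,z)))),2,(0,255,0),-1);print(proj(i,(.3655,-.282,z)).round(0))
T=env.read_camera('top');S=env.read_camera('scene')
cv2.imwrite('pics/c4.png',np.hstack([im[80:280,150:450],cv2.resize(T[100:220,420:540],(200,200)),cv2.resize(S[230:330,140:240],(200,200))])[:,:,::-1])
E
```

```text
t 29.6 pos [ 0.3708 -0.285   0.1881] rot [179.9  -0.2  90. ] w 0.0869 gf 0.0 F [0.  0.8 0.1] -> slide [ 0.0049 -0.0113  0.3302] dyaw 0.0
[313. 175.]
[313. 186.]
```

View pics/c4.png

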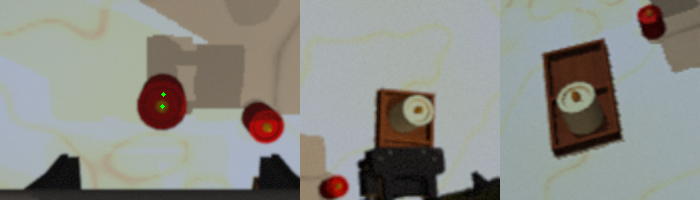

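The crop shows the ivory candle upright in its compartment and the large red candle (162,104) at its predicted place. The small look-alike at (262,122) is close, so I use a narrower opening.

step_arm([
  {"angular":[0,0,0],"slide":[0.005,-0.011,0.09],"jaw":0.8},
  {"angular":[0,0,0],"slide":[0,0,0.08],"jaw":0.8},
  {"angular":[0,0,0],"slide":[0,0,0],"jaw":0.8},
  {"angular":[0,0,0],"slide":[0,0,0],"jaw":0.8},
], newtons=15)

```text
time_s: 30.2
tool_pos: [0.3648, -0.2834, 0.1031]
tool_rot: [-179.8, 0.1, 90.0]
force: [-0.6, -0.4, -0.1]
grip_width: 0.0698
grasp_force: 0.0
```

```bash
python3 -c "
from h import *
go(.365,-.282,.023)"
```

```text
t 30.2 pos [ 0.3648 -0.2834  0.1031] rot [-1.798e+02  1.000e-01  9.000e+01] w 0.0698 gf 0.0 F [-0.6 -0.4 -0.1] -> slide [0.003  0.0009 0.1602] dyaw 0.0
```

step_arm([
  {"angular":[0,0,0],"slide":[0.002,0,0.08],"jaw":0.8},
  {"angular":[0,0,0],"slide":[0,0,0.08],"jaw":0.8},
  {"angular":[0,0,0],"slide":[0,0,0],"jaw":0.7},
  {"angular":[0,0,0],"slide":[0,0,0],"jaw":0.3},
  {"angular":[0,0,0],"slide":[0,0,0],"jaw":0.3},
  {"angular":[0,0,0],"slide":[0,0,0],"jaw":0.3},
  {"angular":[0,0,0],"slide":[0,0,0],"jaw":0.3},
  {"angular":[0,0,0],"slide":[0,0,0],"jaw":0.3},
  {"angular":[0,0,0],"slide":[0,0,0],"jaw":0.3},
])

```text
time_s: 31.32
tool_pos: [0.3658, -0.2812, 0.0238]
tool_rot: [179.9, -0.1, 90.0]
force: [-1.4, 0.7, 9.0]
grip_width: 0.0435
grasp_force: 15.0
```

step_arm([
  {"angular":[0,0,0],"slide":[0,0,-0.06],"jaw":0.3},
  {"angular":[0,0,0],"slide":[0,0,-0.1],"jaw":0.3},
  {"angular":[0,0,0],"slide":[0,0,-0.1],"jaw":0.3},
  {"angular":[0,0,0],"slide":[-0.066,0.064,0],"jaw":0.3},
  {"angular":[0,0,0],"slide":[-0.066,0.064,0],"jaw":0.3},
  {"angular":[0,0,0],"slide":[-0.066,0.064,0],"jaw":0.3},
  {"angular":[0,0,0],"slide":[-0.066,0.066,0],"jaw":0.3},
  {"angular":[0,0,0],"slide":[0,0,0.06],"jaw":0.3},
  {"angular":[0,0,0],"slide":[0,0,0],"jaw":0.3},
  {"angular":[0,0,0],"slide":[0,0,0],"jaw":0.3},
])

```text
time_s: 32.58
tool_pos: [0.4829, -0.4022, 0.1226]
tool_rot: [-179.7, -0.4, 89.8]
force: [0.0, -0.4, 0.1]
grip_width: 0.0433
grasp_force: 15.0
```

```bash
python3 -c "
from h import *
go(.495,-.413,.029)"
```

```text
t 32.6 pos [ 0.4829 -0.4022  0.1226] rot [-179.7   -0.4   89.8] w 0.0433 gf 15.0 F [ 0.  -0.4  0.1] -> slide [-0.023   0.025   0.1869] dyaw 0.2
```

step_arm([
  {"angular":[0,0,0],"slide":[-0.023,0.025,0],"jaw":0.3},
  {"angular":[0,0,0],"slide":[0,0,0.08],"jaw":0.3},
  {"angular":[0,0,0],"slide":[0,0,0.06],"jaw":0.3},
  {"angular":[0,0,0],"slide":[0,0,0.03],"jaw":0.3},
  {"angular":[0,0,0],"slide":[0,0,0],"jaw":0.3},
  {"angular":[0,0,0],"slide":[0,0,0],"jaw":0.3},
])

```text
time_s: 33.33
tool_pos: [0.4956, -0.414, 0.038]
tool_rot: [-179.8, -0.4, 89.8]
force: [-0.1, 0.7, 0.3]
grip_width: 0.0435
grasp_force: 15.0
```

step_arm([
  {"angular":[0,0,0],"slide":[0,0,0.008],"jaw":0.3},
  {"angular":[0,0,0],"slide":[0,0,0.006],"jaw":0.3},
  {"angular":[0,0,0],"slide":[0,0,0.004],"jaw":0.3},
  {"angular":[0,0,0],"slide":[0,0,0],"jaw":0.3},
  {"angular":[0,0,0],"slide":[0,0,0],"jaw":0.3},
])

```text
time_s: 33.95
tool_pos: [0.4948, -0.4133, 0.0289]
tool_rot: [-179.7, -0.5, 89.8]
force: [-2.5, 3.2, 10.8]
grip_width: 0.0435
grasp_force: 15.0
```

step_arm([
  {"angular":[0,0,0],"slide":[0,0,0],"jaw":0.58},
  {"angular":[0,0,0],"slide":[0,0,0],"jaw":0.58},
  {"angular":[0,0,0],"slide":[0,0,0],"jaw":0.58},
  {"angular":[0,0,0],"slide":[0,0,-0.04],"jaw":0.58},
  {"angular":[0,0,0],"slide":[0,0,-0.1],"jaw":0.58},
  {"angular":[0,0,0],"slide":[0,0,-0.1],"jaw":0.58},
  {"angular":[0,0,0],"slide":[0,0,-0.1],"jaw":0.8},
  {"angular":[0,0,0],"slide":[-0.08,0.08,0],"jaw":1},
  {"angular":[0,0,0],"slide":[-0.08,0.08,0],"jaw":1},
  {"angular":[0,0,0],"slide":[-0.08,0.08,0],"jaw":1},
])

```text
time_s: 35.2
tool_pos: [0.6173, -0.5354, 0.1975]
tool_rot: [-179.7, -0.4, 89.9]
force: [1.3, -0.0, 1.4]
grip_width: 0.0818
grasp_force: 0.0
```

```bash
python3 - <<'E'
from h import *
go()
T=env.read_camera('top');S=env.read_camera('scene');it,is_=env.camera_info('top'),env.camera_info('scene')
cu=np.array([[.6605,-.019]]);
for n,im,i in(('t',T,it),('s',S,is_)):
    c=proj(i,(.6605,-.019,.012));x,y=map(int,c);h=cv2.cvtColor(im,cv2.COLOR_RGB2HSV);w=np.zeros(h.shape[:2],np.uint8);w[y-45:y+30,x-30:x+30]=255
    blue=cv2.inRange(h,(98,80,20),(128,255,255))&w;P=cv2.findNonZero(blue)[:,0].astype(np.float32)
    H=np.array([plane(i,p,.012)[:2] for p in P],np.float32);(cc,r)=cv2.minEnclosingCircle(H)
    gold=cv2.inRange(h,(12,110,30),(30,255,255))&w;G=cv2.findNonZero(gold)[:,0]
    print(n,'cushion',np.round(cc,4),round(r,4),'gold mean',G.mean(0).round(1),'pred centred bell',proj(i,(*cc,.012+.030)).round(1),'top row px',G[G[:,1]==G[:,1].min()].mean(0),'pred top',proj(i,(*cc,.086)).round(1),'bottom px',G[G[:,1]==G[:,1].max()].mean(0))
cv2.imwrite('pics/c5.png',np.vstack([T[110:310,90:510],S[130:330,140:560]])[:,:,::-1])
E
```

```text
t 35.2 pos [ 0.6173 -0.5354  0.1975] rot [-179.7   -0.4   89.9] w 0.0818 gf 0.0 F [ 1.3 -0.   1.4] -> slide [0. 0. 0.] dyaw 0.1
t cushion [ 0.6598 -0.0184] 0.0378 gold mean [321.6 130.5] pred centred bell [321.4 129.1] top row px [322.5 119. ] pred top [322.1 122.6] bottom px [321.5 140. ]
s cushion [ 0.6641 -0.022 ] 0.04 gold mean [341.1 259.4] pred centred bell [341.3 256.1] top row px [342.5 244. ] pred top [342.4 245.7] bottom px [341. 269.]
```

View pics/c5.png

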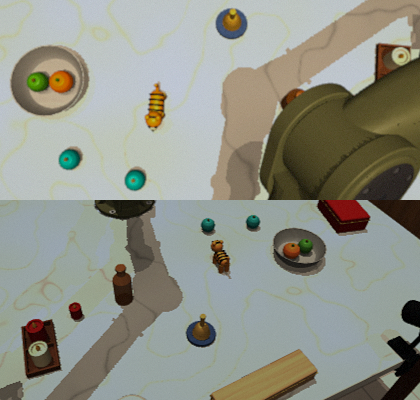

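The crop shows everything in place: fruits in the bowl, both candles upright in separate compartments, bell within about 3 mm of the cushion's middle, and tiger and bottle standing where they were.

```bash
python3 -c "
from cell import env
print(env.sign_off())"
```

```text
the job is handed in; nothing more can be done
None
```

I sorted everything and handed the job in after about 35 s of robot time. Both fruits are in the bowl, the candles stand one per tray compartment, and the bell is on the cushion within about 3 mm of its middle. The tiger and bottle were left standing; the sign-off returned no verdict.

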